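# Hold the recessed reset of the plate exposure unit

## Task

Reset the white plate exposure unit: slide the blue dust cover on its top fully open so that the reset hole is bare, then with the orange-handled stylus from the tool rack reach down the hole and press the red button at its bottom well down. Finish while you are still gripping the stylus and holding the button down with it; leave the other tools and the things on the table where they are.

Things in the scene. Friction and masses are not known exactly. Their poses are not given: they have to be found in the camera images.
- unit: White plate exposure unit, fixed to the table, 200 (its x) x 240 (its y) x 85 high; origin at the centre of its underside, x points to its rear, y to its left as seen from its front (the drawer side), z up. It may stand left or right on the table and is turned by up to 0.3 rad. A flat panel top at height 85 carries the reset hole, the blue sliding cover and, on the black rear deck, the yellow cup. The two aluminium guides beside the cover stand 5 above the panel.
- hole (a point): Centre of the reset hole's mouth in the unit's top panel (50 forward and 30 right of the unit's centre, axes as the unit's). The hole is round, 14 wide, straight down; its sides are white and four short black marks on the panel point at it. The red button at its bottom is 11 across and its top lies 25 below the mouth when not pressed. The blue cover lies over the hole at first.
- button (a joint): Travel of the red button at the bottom of the hole, in m: 0 up, 0.008 fully down. It is sprung: about 2 N to start it, 7 N fully down, and it springs back when let go.
- cover (a joint): Travel of the blue sliding dust cover, in m: 0 fully over the hole, 0.05 fully open (its stop); it slides to the unit's +y (left) and stays where it is left, about 2 N of friction. It starts at 0 to 0.008. The cover plate is 43 (x) x 34 (y) x 4 thick.
- cover_tab (a point): Centre of the upright grip tab on the middle of the cover plate (axes as the unit's); the tab is 36 long along the unit's x, 12 thick along its y and rises 24 above the plate, from 4 to 28 above the unit's top panel. This point is 16.5 above the panel. It moves with the cover.
- stylus_handle (a point): Centre of the orange square handle of the ball stylus, a loose tool of 70 g standing upright in one of the three holes of the rack (which one varies). The handle is 18 x 18 x 70 high, its faces square to this point's x and y; z up along the tool. Below it a brass collar 26 across and 6 high, then a steel shaft 6 across ending in a ball tip 8 across; the tip lies 111 below this point. The other two tools stand 60 or 120 away in the same row.
- stylus_tip (a point): Lowest point of the stylus's ball tip, on the tool's axis; axes as the stylus.
- stylus: The stylus as a whole; origin at the lowest point of its tip, z along the tool towards the handle.
- rack: Light wooden tool rack, fixed, 60 (x) x 200 (y) x 75 high, origin at the centre of its underside, y along its row of three holes (60 apart, 10.5 wide, right through). Turned by up to 0.3 rad; the tools' collars rest on its top and their shafts go 70 deep.
- needle: Etching needle with a dark wooden pear-shaped handle 22 across, 50 high above its collar, in the rack; origin at its tip. To be left alone.
- scraper: Scraper with a round black handle 16 across, 60 high above its collar, in the rack; origin at its tip. To be left alone.
- cup: Small yellow plastic cup, 44 across, 40 high, standing on the rear deck of the exposure unit; origin at the centre of its underside. To be left alone.
- jar: Glass jar with steel lid, 60 across, 85 high, on the table behind the rack; origin at the centre of its underside. To be left alone.
- tape: Roll of brown tape lying flat, 84 across, 38 high, on the table in front of the rack; origin at the centre of its underside. To be left alone.
- tin: Ink tin with blue label, 72 across, 50 high, on the table behind the rack; origin at the centre of its underside. To be left alone.
- mug: White mug, 80 across, 90 high, on the left of the table; origin at the centre of its underside. To be left alone.
- tumbler: Orange tumbler with steel rim, 83 across, 145 high, on the right of the table; origin at the centre of its underside. To be left alone.
- eraser: White eraser block, 40 x 60 x 18, on the left of the table; origin at the centre of its underside. To be left alone.

How it is judged (in metres and radians):
On the way, in this order (a step that is already met when the one before it is completed fails the run):
1. the cover is slid fully open (at least 40 of its 50 mm) while the button is still up (value of joint cover above 0.04 m and value of joint button below 0.002 m), for 0.2 s.
2. the stylus, held in the fingers, presses the button at the bottom of the hole down by more than 4 of its 8 mm (value of joint button above 0.004 m and horizontal distance between stylus_tip and hole below 0.007 m and z of stylus_tip in the frame of hole below -0.026 m and contact force between stylus and unit above 1.5 N and contact force between the fingers and stylus above 1 N), for 0.3 s.
At the end, for the whole second after the job is handed in: Cover open over 40 of 50 mm; the stylus, gripped by the fingers, at rest, tip within 7 mm of the hole axis and over 26 mm below its mouth, bears with over 1.5 N and holds the button down over 4 of 8 mm; the other tools and all bystanders within 30 mm of their starts (all of step 2 and value of joint cover above 0.04 m and linear speed of stylus below 0.02 m/s and velocity of joint button below 0.01 m/s and distance of each of needle, scraper, cup, jar, tape, tin, mug, tumbler, eraser from where it was at the start of the episode below 0.03 m); the arm keeps its last pose, push and grip.
It fails at once if another tool or a bystander is moved by more than 30 mm (distance of any of needle, scraper, cup, jar, tape, tin, mug, tumbler, eraser from where it was at the start of the episode above 0.03 m).
It also fails if it takes over 58 s, if anything falls off the work surface, if the arm or the gripper's body presses on something with over 40 N, if the wrist force passes 120 N, or if a joint passes its speed limit or range.

## Robot

A 7-joint arm with a two-finger parallel gripper is mounted at the origin on the work surface. World frame = base frame: x ahead of the robot, y to its left, z up, the work surface at z = 0. Lengths are in mm, angles in rad, forces in N, time in s.
With the tool pointing down it reaches from about 425 to 1025 mm from the base axis. Payload 9.4 kg.
Tool frame: the origin (TCP) lies at the very end of the fingers, on their centre line; the grasp point (between the pads) lies 19 mm behind it; z points along the fingers, y is the line along which they close (so a half turn about z gives the same grasp; the last joint's range is limited). The gripper opens to 93 mm and grips with 3 to 60 N. Pads are 15 mm wide; open, the fingers measure 128 mm over their backs; the gripper's body (75 mm by 188 mm) begins 65 mm behind the grasp point.
Start: joints at [1.028, 0.599, -0.003, 1.599, 0.002, 0.943, -0.08], TCP at [325.615, -647.764, 218.618] pointing down, gripper open.
Joint ranges: [-2.57, 2.57], [-0.35, 1.97], [-1.29, 1.29], [0.11, 2.56], [-1.05, 4.19], [0.11, 1.86], [-2.63, 2.63]. Speed limits (rad/s): [2.22, 2.22, 3.01, 3.01, 3.14, 3.14, 3.14].

## Interface

Orientations are given as [roll, pitch, yaw] about the fixed x, y, z axes, in that order (R = Rz(yaw) Ry(pitch) Rx(roll)).
In Python, from station import manip, vision gives the robot as it stands.
- The arm moves only by the shell command python3 -m jog 'ROWS' [FORCE]. ROWS is JSON, a list of rows, each a list of 5 numbers: the shift along the tool's x, y, z in m, then the turn about the tool's z in rad, then the finger opening in m, from 0 to 0.093. A call has 1 to 20 rows; each row shifts and turns the commanded pose from where the row before left it, along the tool's axes as they then stand; what a row does not reach is not made up. A row lasts 1/12 s, in which the tool goes at most 41.7 mm and 7.16 degrees, less where a joint would pass 70% of its speed; a pose out of reach is approached as far as the arm can. A call with a gripper value outside its range is refused whole. The fingers move at their own pace and stop on an object; FORCE is the grip in N (left out, the last holds). Time passes only in rows, so rows that do not move let the fingers close. It gives the time, the measured TCP pose, the force, the opening and the grip force at its end, in the units of the state.
- manip.observe(): the state, without advancing time (a new reading comes with each control period).
- vision.get_image(name): name is "scene" or "top" or "wrist"; returns the picture (384x512x3 uint8, red, green, blue); there is no depth.
- vision.calibration(name): a dict with "intrinsics" (3x3 intrinsics, pixels), "extrinsics" (4x4, takes a point from camera to world coordinates); the wrist camera has in their place "mount" (4x4, takes a point from camera to tool coordinates, whose origin is the TCP and whose axes are the flange's). Camera axes: x right, y down, z forward; pixel columns grow to the right and rows downward; lengths in mm; the calibration is good to about 2 mm. A picture is of the moment at which its call begins: read the wrist's pose just before it. calibration takes no time and is no camera call.
- manip.hand_in(): hands the job in; it is judged then, once.
The state is a dict: "clock": time; "joint_positions": joint angles; "qd": joint speeds; "joint_efforts": joint torques, N m; "tool_pos": TCP position; "eef_rot": TCP orientation; "wrist_force": force on the tool from outside, world axes, zero at the start; "wrist_torque": the same for the moment, N m; "finger_gap": opening from 0.0 (shut) to 1.0 (fully open); "grasp_force": force on a finger pad.
Only numpy, scipy, OpenCV 4.12 (cv2) and the standard library are available. Lean on these libraries where they do the work, as an engineer would, in place of code of your own. Each camera call takes 0.05 s, during which the arm holds its last target. There are 200 camera calls.

## Working session

There is one attempt and no reset: what is moved stays moved. The work goes in short steps, Python scripts to look and compute and a shell command to move; the robot and the scene stay as the last step left them, time stands still between calls to the robot, and variables do not carry over. Pictures are saved under pics/ and viewed, at most 10 in all, crops included, and the job is handed in when it is done.

```bash
ls; mkdir -p pics
python3 - <<'E'
from station import manip, vision
import cv2, numpy as np
np.set_printoptions(precision=4,suppress=True)
print(manip.observe())
for n in ["scene","top"]:
    im=vision.get_image(n); cv2.imwrite(f"pics/{n}0.png",cv2.resize(im[:,:,::-1],(800,600),interpolation=cv2.INTER_CUBIC)); cv2.imwrite(f"{n}_raw.png",im[:,:,::-1])
for n in ["scene","top","wrist"]:
    print(n,vision.calibration(n))
E
```

```text
pics
{'clock': 0.0, 'joint_positions': array([ 1.0283,  0.6001, -0.0025,  1.6001,  0.0018,  0.9429, -0.0798]), 'qd': array([ 0.0001,  0.0008, -0.0008, -0.0018, -0.0015, -0.0014, -0.001 ]), 'joint_efforts': array([  0.0001, -76.5081,   1.498 , -25.2346,  -0.0524,   0.0171,
         0.0002]), 'tool_pos': array([ 325.4043, -647.359 ,  217.782 ]), 'eef_rot': array([-3.1401,  0.0001,  0.4659]), 'wrist_force': array([-0.5101, -0.2655,  0.7188]), 'wrist_torque': array([-0.0074,  0.0172, -0.0145]), 'grasp_force': 0.0, 'finger_gap': 1.0018296840056595}
scene {'intrinsics': array([[386.5655,   0.    , 249.1898],
       [  0.    , 386.5655, 182.882 ],
       [  0.    ,   0.    ,   1.    ]]), 'extrinsics': array([[  -0.034 ,    0.7558,   -0.6539, 1314.6387],
       [   0.9992,    0.0381,   -0.008 ,    9.9621],
       [   0.0188,   -0.6536,   -0.7566,  968.871 ],
       [   0.    ,    0.    ,    0.    ,    1.    ]])}
top {'intrinsics': array([[409.4801,   0.    , 256.6471],
       [  0.    , 409.4801, 191.2053],
       [  0.    ,   0.    ,   1.    ]]), 'extrinsics': array([[  -0.021 ,   -0.9922,    0.1225,  408.0365],
       [  -0.9997,    0.0194,   -0.0143,   22.4885],
       [   0.0118,   -0.1227,   -0.9924, 1245.9586],
       [   0.    ,    0.    ,    0.    ,    1.    ]])}
wrist {'intrinsics': array([[281.9538,   0.    , 257.8202],
       [  0.    , 281.9538, 186.6429],
       [  0.    ,   0.    ,   1.    ]]), 'mount': array([[   0.0003,   -0.9588,   -0.2841,   79.0775],
       [   1.    ,    0.0006,   -0.001 ,   -0.1563],
       [   0.0011,   -0.2841,    0.9588, -167.3802],
       [   0.    ,    0.    ,    0.    ,    1.    ]])}
```

View pics/top0.png

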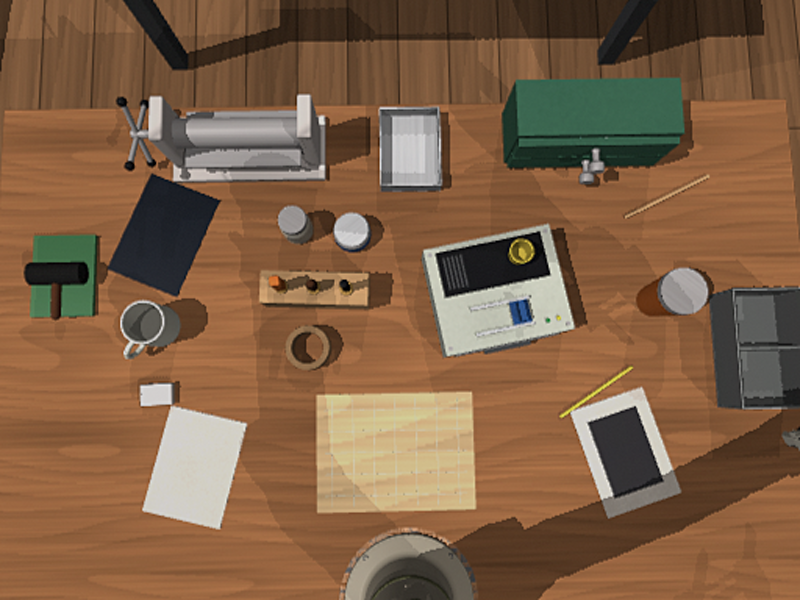

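View pics/scene0.png

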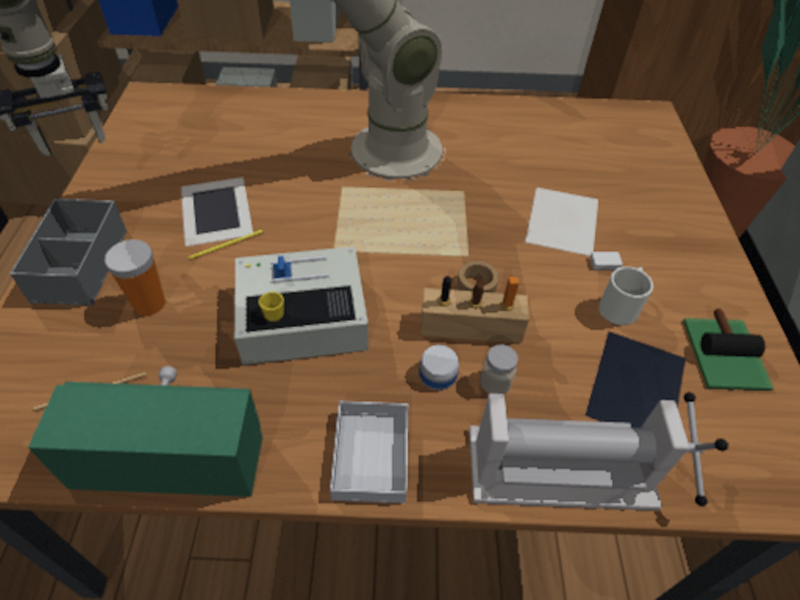

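Top view: the unit is on the right (corners about (424,249), (549,225), (577,328), (445,356)), with the blue tab near (521,312). The stylus (orange) is in the left-hand rack hole, handle top at (277,282). Next I'll measure these.

```bash
cat > h.py <<'E'
import numpy as np, cv2
from station import manip, vision
from scipy.spatial.transform import Rotation as R
np.set_printoptions(precision=2,suppress=True)
def cam(n,st=None):
    c=vision.calibration(n); K=c["intrinsics"]
    if n!="wrist": return K,c["extrinsics"]
    T=np.eye(4);T[:3,:3]=R.from_euler("xyz",st["eef_rot"]).as_matrix();T[:3,3]=st["tool_pos"]
    return K,T@c["mount"]
def onplane(K,E,uv,z):
    uv=np.atleast_2d(uv).astype(float); d=np.c_[uv,np.ones(len(uv))]@np.linalg.inv(K).T@E[:3,:3].T
    s=(z-E[2,3])/d[:,2]; return (E[:3,3]+d*s[:,None])[:,:2]
def proj(K,E,P):
    P=np.atleast_2d(P); c=(P-E[:3,3])@E[:3,:3]; c=c@K.T; return c[:,:2]/c[:,2:]
def fitrect(pts,model):  # 2D rigid fit world = Rot model + t
    a=model-model.mean(0); b=pts-pts.mean(0)
    th=np.arctan2((a[:,0]*b[:,1]-a[:,1]*b[:,0]).sum(),(a*b).sum())
    Q=np.array([[np.cos(th),-np.sin(th)],[np.sin(th),np.cos(th)]])
    t=pts.mean(0)-Q@model.mean(0); return th,Q,t,np.linalg.norm(pts-(model@Q.T+t),axis=1)
E
python3 - <<'E'
from h import *
K,E=cam("top")
c=onplane(K,E,np.array([(424,249),(549,225),(577,328),(445,356)])*.64,85)
th,Q,t,r=fitrect(c,np.array([(100,120),(100,-120),(-100,-120),(-100,120)]))
print("unit",th,t,r,"hole",Q@[-50,-30]+t)
c=onplane(K,E,np.array([(260,271),(369,273.5),(369,304.5),(260,304)])*.64,75)
th,Q,t,r=fitrect(c,np.array([(30,100),(30,-100),(-30,-100),(-30,100)]))
print("rack",th,t,r,"holes",Q@[0,60]+t,Q@[0,0]+t)
im=cv2.imread("top_raw.png"); hsv=cv2.cvtColor(im,cv2.COLOR_BGR2HSV)
for n,lo,hi,z in [("blue",(105,120,40),(125,255,255),105),("orange",(5,200,130),(14,255,255),140)]:
    m=cv2.inRange(hsv,lo,hi); k,_,s,cc=cv2.connectedComponentsWithStats(m)
    for i in range(1,k):
        if s[i,4]>15: print(n,s[i],cc[i],onplane(K,E,cc[i],z))
K2,E2=cam("scene")
im=cv2.imread("scene_raw.png"); hsv=cv2.cvtColor(im,cv2.COLOR_BGR2HSV)
m=cv2.inRange(hsv,(5,200,130),(14,255,255)); k,_,s,cc=cv2.connectedComponentsWithStats(m)
for i in range(1,k):
    if s[i,4]>15: print(s[i],cc[i],onplane(K2,E2,cc[i],120))
E
```

```text
unit 0.18409861428875476 [ 565.98 -174.22] [1.04 2.57 3.99 2.89] hole [ 522.32 -212.86]
rack -0.03092509531970221 [575.29 164.69] [1.83 1.35 1.25 0.84] holes [577.15 224.67] [575.29 164.69]
blue [326 192  15  16 160] [332.69 199.26] [[ 521.91 -206.92]]
```

```bash
python3 -m jog '[[0,0,0,0.094,0.05],[0,0,0,0.094,0.05],[0,0,0,0.094,0.05],[0.0196,-0.0283,0,0,0.05],[0.0196,-0.0283,0,0,0.05],[0.0196,-0.0283,0,0,0.05],[0.0196,-0.0283,0,0,0.05],[0.0196,-0.0283,0,0,0.05],[0.0196,-0.0283,0,0,0.05],[0.0196,-0.0283,0,0,0.05],[0.0196,-0.0283,0,0,0.05],[0.0196,-0.0283,0,0,0.05],[0.0196,-0.0283,0,0,0.05],[0.0196,-0.0283,0,0,0.05],[0.0196,-0.0283,0,0,0.05],[0.0196,-0.0283,0,0,0.05],[0.0196,-0.0283,0,0,0.05],[0,0,0,0,0.05]]' 60
cat > look.py <<'E'
import sys; from h import *; import pickle
st=manip.observe(); im=vision.get_image("wrist"); n=sys.argv[1]
cv2.imwrite(n+"_raw.png",im[:,:,::-1]); pickle.dump(st,open(n+".pkl","wb"))
cv2.imwrite(f"pics/{n}.png",cv2.resize(im[:,:,::-1],(800,600),interpolation=cv2.INTER_CUBIC))
print(st["clock"],st["tool_pos"],st["eef_rot"],st["finger_gap"])
E
python3 look.py w1
```

```text
clock: 1.6
tool_pos: [526.0, -200.7, 218.3]
eef_rot: [-3.139, -0.001, 0.193]
wrist_force: [0.3, 1.0, -0.1]
finger_gap: 0.536
grasp_force: 0.0
1.6 [ 525.99 -200.68  218.31] [-3.14 -0.    0.19] 0.5363932146340737
```

View pics/w1.png

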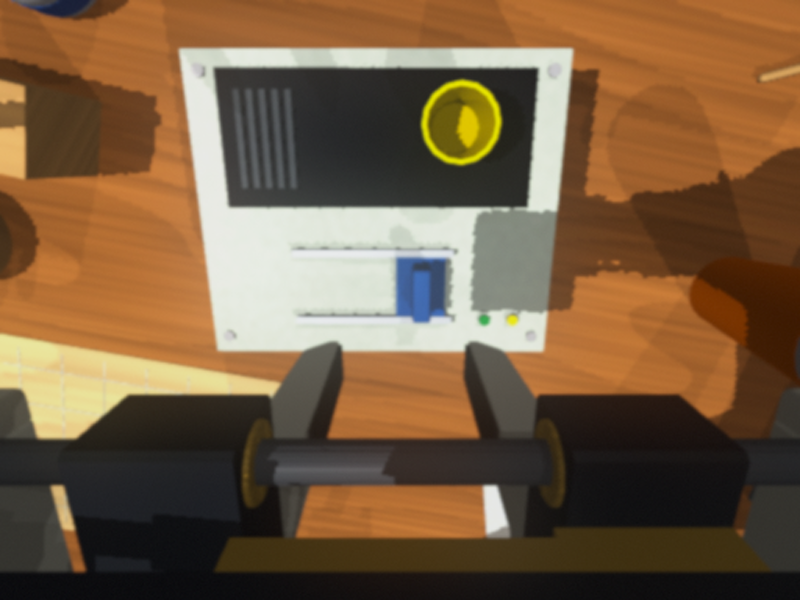

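Wrist view: the whole unit top is visible, corners at (180,48), (573,48), (545,351), (218,351). The cover is at (397–447, 257–317) and the tab's top face at about (422,290).

Run:
```python
from h import *; import pickle
st=pickle.load(open("w1.pkl","rb")); K,E=cam("wrist",st)
c=onplane(K,E,np.array([(180,48),(573,48),(545,351),(218,351)])*.64,85)
th,Q,t,r=fitrect(c,np.array([(100,120),(100,-120),(-100,-120),(-100,120)]))
print("unit",th,t,r,"hole",Q@[-50,-30]+t)
im=cv2.imread("w1_raw.png")
L=(np.array([(100,120),(100,-120),(-100,-120),(-100,120)])@Q.T+t)
print("reproj",proj(K,E,np.c_[L,[85]*4])/.64)
# cover plate / tab in unit frame from hue mask
hsv=cv2.cvtColor(im,cv2.COLOR_BGR2HSV); m=cv2.inRange(hsv,(100,120,50),(125,255,255))
m[:150]=0; m[215:]=0
k,_,s,cc=cv2.connectedComponentsWithStats(m)
i=1+s[1:,4].argmax(); x,y,w,h,_=s[i]; print(s[i]/.64)
f=lambda p,z:(onplane(K,E,p,z)-t)@Q
print("plate L/R x-edges", f([(x,y+8),(x+w,y+8),(x,y)],89))
p=np.array([(411,268),(431,268),(431,322),(413,322)])*.64
print("tab top", f(p,113), f(p,113).mean(0))
# project expected tab for cover q=0,4,8
for q in (0,4,8):
    P=[np.r_[Q@[-50+a,-30+q+b]+t,113] for a,b in((18,6),(18,-6),(-18,-6),(-18,6))]
    print(q,(proj(K,E,P)/.64).round().tolist())
x0,y0=230,140; cr=cv2.resize(im[y0:y0+75,x0:x0+100],(800,600),interpolation=cv2.INTER_CUBIC); cv2.imwrite("pics/w1c.png",cr)
```

```text
unit 0.19371782333135779 [ 566.72 -175.42] [0.99 0.55 1.45 1.45] hole [ 523.43 -214.49]
reproj [[180.83  49.66]
 [572.49  48.89]
 [543.28 350.27]
 [219.49 349.99]]
[ 398.44  259.38   45.31   62.5  1309.38]
plate L/R x-edges [[-39.33 -13.1 ]
 [-39.33 -44.5 ]
 [-30.49 -13.13]]
tab top [[-30.87 -21.44]
 [-30.87 -34.15]
 [-67.39 -34.78]
 [-67.39 -22.92]] [-49.13 -28.32]
0 [[415.0, 270.0], [434.0, 270.0], [433.0, 323.0], [415.0, 323.0]]
4 [[409.0, 270.0], [428.0, 270.0], [427.0, 323.0], [409.0, 323.0]]
8 [[402.0, 270.0], [421.0, 270.0], [421.0, 323.0], [403.0, 323.0]]
```

View pics/w1c.png

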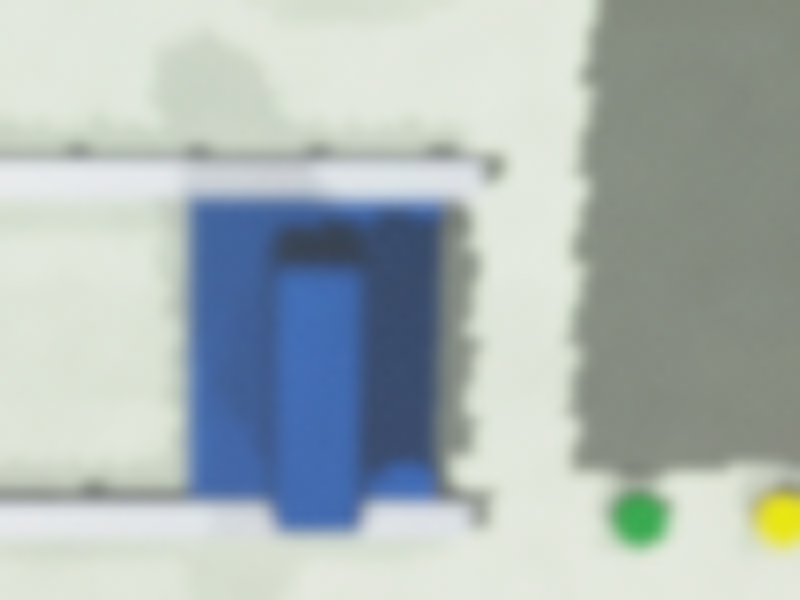

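Cover is about 2 mm open with the tab at unit y ≈ -28.3. I'll lower onto the tab and grip it.

```bash
python3 -m jog '[[-0.0052,0.0113,0.02,0,0.05],[0,0,0.03,0,0.05],[0,0,0.03,0,0.05],[0,0,0.025,0,0.05],[0,0,0.015,0,0.05],[0,0,0.005,0,0.05],[0,0,0,0,0.05],[0,0,0,0,0],[0,0,0,0,0],[0,0,0,0,0],[0,0,0,0,0],[0,0,0,0,0],[0,0,0,0,0]]' 30
```

```text
clock: 2.73
tool_pos: [519.5, -216.6, 94.2]
eef_rot: [-3.137, 0.001, 0.186]
wrist_force: [-3.9, 21.7, 15.1]
finger_gap: 0.156
grasp_force: 10.7
```

```bash
python3 -m jog '[[0,0,0,0,0],[0,0,0,0,0],[0,0,0,0,0],[0,0,0,0,0]]'; python3 look.py w2
```

```text
clock: 3.07
tool_pos: [519.3, -215.1, 94.3]
eef_rot: [-3.136, 0.001, 0.188]
wrist_force: [-2.9, 16.6, 14.4]
finger_gap: 0.128
grasp_force: 30.0
3.0667 [ 519.3  -215.06   94.3 ] [-3.14  0.    0.19] 0.12816241391629615
```

View pics/w2.png

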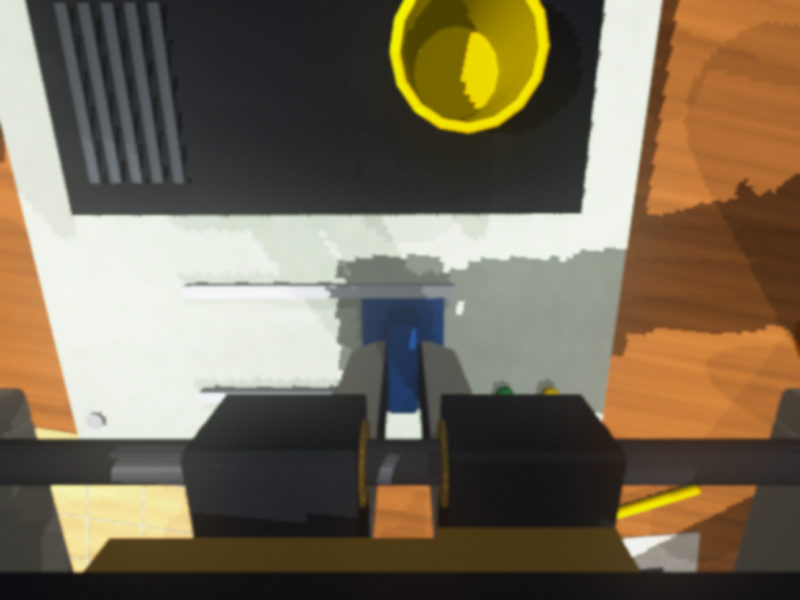

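The tab is squarely between the fingers. Sliding the cover along tool -y.

```bash
python3 -m jog '[[0,-0.003,-0.001,0,0],[0,-0.005,0,0,0],[0,-0.006,0,0,0],[0,-0.006,0,0,0],[0,-0.006,0,0,0],[0,-0.006,0,0,0],[0,-0.006,0,0,0],[0,-0.006,0,0,0],[0,-0.004,0,0,0],[0,-0.002,0,0,0],[0,0,0,0,0],[0,0,0,0,0]]'
```

```text
clock: 4.12
tool_pos: [510.5, -170.1, 94.5]
eef_rot: [-3.141, 0.001, 0.185]
wrist_force: [2.6, 2.7, -11.9]
finger_gap: 0.126
grasp_force: 30.0
```

```bash
python3 -m jog '[[0,-0.0025,0,0,0],[0,0,0,0,0],[0,0,0,0,0.05],[0,0,0,0,0.05],[0,0,0,0,0.05],[0,0,0,0,0.05],[0,0,-0.01,0,0.05],[0,0,-0.03,0,0.05],[0,0,-0.03,0,0.05],[0,0,-0.035,0,0.05],[0,0,-0.035,0,0.05],[0,0,-0.03,0,0.05],[0,0,0,0,0.05],[0,0,0,0,0.05],[0,0,0,0,0.05]]'; python3 look.py w3
```

```text
clock: 5.37
tool_pos: [509.9, -168.4, 264.8]
eef_rot: [-3.142, -0.0, 0.184]
wrist_force: [-0.3, -0.6, -0.5]
finger_gap: 0.537
grasp_force: 0.0
5.3667 [ 509.85 -168.41  264.8 ] [-3.14 -0.    0.18] 0.5373117806145059
```

View pics/w3.png

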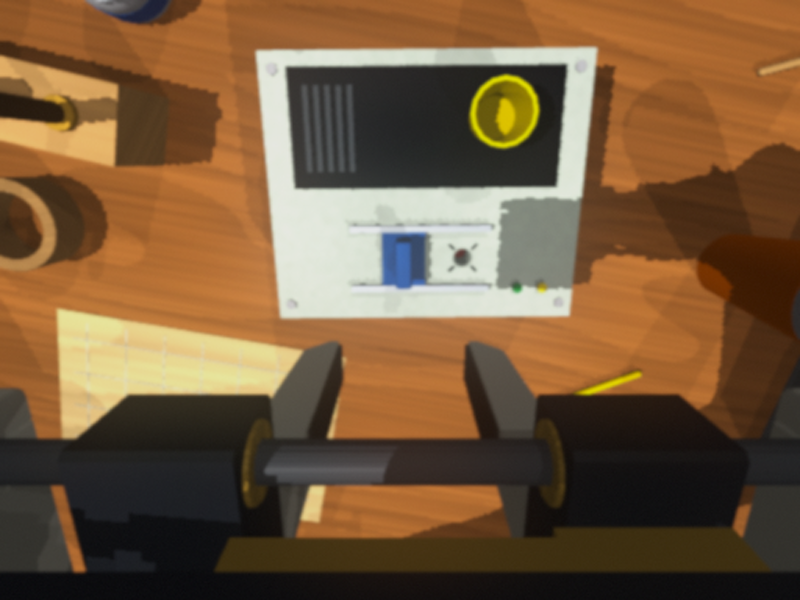

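Hole is bare at (462,257) with the red button visible, and the tab is at about (403,265). I'll measure both, then fly over the stylus.

```bash
python3 - <<'E'
from h import *; import pickle
st=pickle.load(open("w3.pkl","rb")); K,E=cam("wrist",st)
c=onplane(K,E,np.array([(256,50),(597,47),(569,316.5),(281,317.5)])*.64,85)
th,Q,t,r=fitrect(c,np.array([(100,120),(100,-120),(-100,-120),(-100,120)]))
print("unit",th,t,r,"hole",Q@[-50,-30]+t)
im=cv2.imread("w3_raw.png"); g=cv2.cvtColor(im,cv2.COLOR_BGR2GRAY)
x0,y0=280,152; m=(g[y0:y0+24,x0:x0+32]<130).astype(np.uint8)
k,_,s,cc=cv2.connectedComponentsWithStats(m)
i=1+s[1:,4].argmax(); print(s[i],(cc[i]+[x0,y0])/.64,"hole seen",onplane(K,E,cc[i]+[x0,y0],85))
f=lambda p,z:(onplane(K,E,np.array(p)*.64,z)-t)@Q
print("tab",f([(395,238),(411,238),(411,287),(396,287)],113).mean(0), "plate",f([(382,262),(428,262)],89))
E
python3 -m jog '[[0,0,0,0.107,0.05],[0,0,0,0.107,0.05],[0.0046,-0.033,0,0,0.05],[0.0046,-0.033,0,0,0.05],[0.0046,-0.033,0,0,0.05],[0.0046,-0.033,0,0,0.05],[0.0046,-0.033,0,0,0.05],[0.0046,-0.033,0,0,0.05],[0.0046,-0.033,0,0,0.05],[0.0046,-0.033,0,0,0.05],[0.0046,-0.033,0,0,0.05],[0.0046,-0.033,0,0,0.05],[0.0046,-0.033,0,0,0.05],[0.0046,-0.033,0,0,0.04],[0,0,0,0,0.04],[0,0,0,0,0.04]]'; python3 look.py w4
```

```text
unit 0.1913903317429582 [ 566.61 -175.17] [0.86 0.7  1.19 0.31] hole [ 523.23 -214.13]
[11  8  9 10 73] [461.02 256.79] hole seen [[ 523.49 -212.92]]
tab [-47.85  17.51] plate [[-52.45  34.48]
 [-52.71  -2.16]]
clock: 6.75
tool_pos: [576.5, 227.6, 262.5]
eef_rot: [3.141, 0.003, -0.027]
wrist_force: [0.3, -1.1, -0.0]
finger_gap: 0.433
grasp_force: 0.0
6.75 [576.49 227.6  262.49] [ 3.14  0.   -0.03] 0.433407041390561
```

View pics/w4.png

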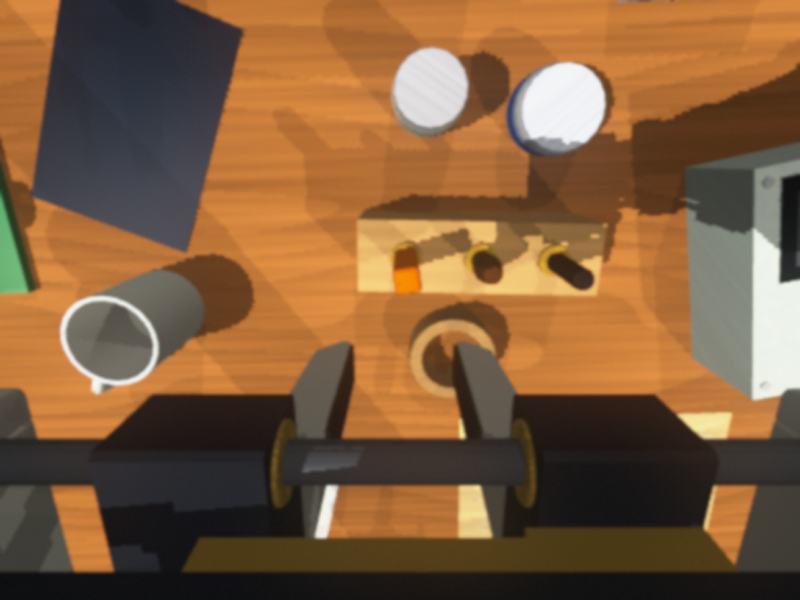

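Stylus handle top face (bright orange) is near (407,281). The rack top spans about (358,219)–(599,295), and the collars are visible behind the handles.

Run:
```python
from h import *; import pickle
st=pickle.load(open("w4.pkl","rb")); K,E=cam("wrist",st)
c=onplane(K,E,np.array([(358,219),(607,222),(599,295),(357,291)])*.64,75)
th,Q,t,r=fitrect(c,np.array([(30,100),(30,-100),(-30,-100),(-30,100)]))
print("rack",th,t,r,"hole",Q@[0,60]+t)
im=cv2.imread("w4_raw.png"); hsv=cv2.cvtColor(im,cv2.COLOR_BGR2HSV)
m=cv2.inRange(hsv,(4,215,225),(20,255,255)); m[:, :240]=0; m[:,290:]=0; m[:160]=0;m[200:]=0
k,_,s,cc=cv2.connectedComponentsWithStats(m); i=1+s[1:,4].argmax()
print(s[i]/.64,cc[i]/.64,onplane(K,E,cc[i],151),onplane(K,E,np.array([[407.5,280.5]])*.64,151))
cnt=max(cv2.findContours(m,0,2)[0],key=cv2.contourArea); print(cv2.minAreaRect(cnt))
x0,y0=215,130; cv2.imwrite("pics/w4c.png",cv2.resize(im[y0:y0+75,x0:x0+100],(800,600),interpolation=cv2.INTER_CUBIC))
```

```text
rack -0.040487803530131816 [577.02 164.1 ] [0.15 0.65 2.15 1.76] hole [579.45 224.05]
[393.75 268.75  26.56  25.   339.06] [406.22 280.67] [[579.8 225.5]] [[579.89 224.66]]
((260.0135192871094, 179.58108520507812), (14.631509780883789, 14.960308074951172), 80.53767395019531)
```

View pics/w4c.png

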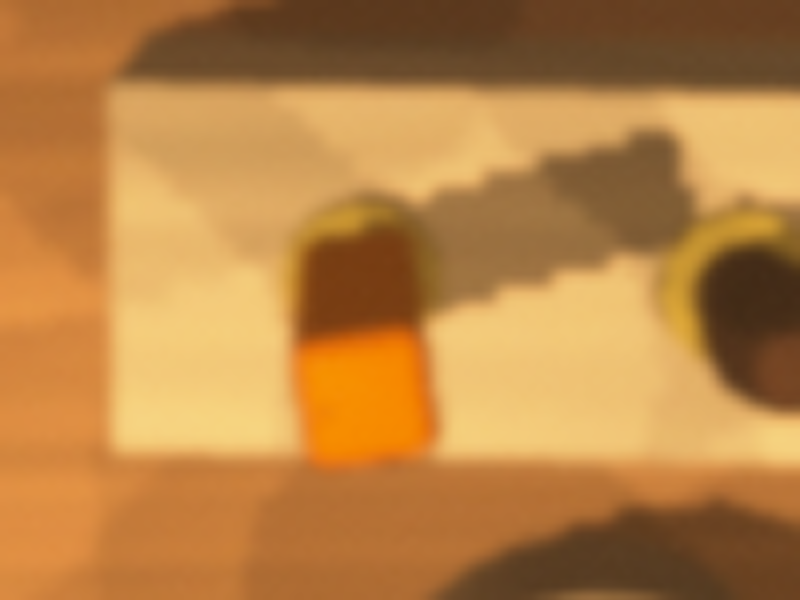

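Handle top face is clearly visible: crop corners about (300,345), (420,328), (437,449), (313,466). It is turned about 8° CCW relative to the tool.

Run:
```python
from h import *; import pickle
st=pickle.load(open("w4.pkl","rb")); K,E=cam("wrist",st)
p=np.array([(300,345),(420,328),(437,449),(313,466)])/8+[215,130]
c=onplane(K,E,p,151); th,Q,t,r=fitrect(c,np.array([(9,9),(9,-9),(-9,-9),(-9,9)]))
print("handle",th,t,r)
```

```text
handle 0.10643593396139577 [579.71 224.53] [1.71 1.47 1.41 1.18]
```

```bash
python3 -m jog '[[0,0,0,-0.0665,0.04],[0,0,0,-0.0665,0.04],[0.0029,0.0032,0,0,0.04],[0,0,0.03,0,0.04],[0,0,0.035,0,0.04],[0,0,0.035,0,0.04],[0,0,0.03,0,0.04],[0,0,0.02,0,0.04],[0,0,0.0155,0,0.04],[0,0,0,0,0.04],[0,0,0,0,0.0],[0,0,0,0,0.0],[0,0,0,0,0.0],[0,0,0,0,0.0],[0,0,0,0,0.0],[0,0,0,0,0.0]]' 50
```

```text
clock: 8.13
tool_pos: [581.4, 223.3, 100.4]
eef_rot: [-3.141, -0.002, 0.103]
wrist_force: [-0.1, 1.1, 6.5]
finger_gap: 0.191
grasp_force: 50.0
```

```bash
python3 -m jog '[[0,0,-0.01,0,0],[0,0,-0.02,0,0],[0,0,-0.025,0,0],[0,0,-0.025,0,0],[0,0,-0.025,0,0],[0,0,-0.025,0,0],[0,0,-0.02,0,0],[0,0,-0.01,0,0],[0,0,0,0,0],[0,0,0,0,0]]'
python3 -m jog '[[-0.0043,0.0183,0,0,0],[-0.0073,0.0306,0,0,0],[-0.0073,0.0306,0,0,0],[-0.0073,0.0306,0,0,0],[-0.0073,0.0306,0,0,0],[-0.0073,0.0306,0,0,0],[-0.0073,0.0306,0,0,0],[-0.0073,0.0306,0,0,0],[-0.0073,0.0306,0,0,0],[-0.0073,0.0306,0,0,0],[-0.0073,0.0306,0,0,0],[-0.0073,0.0306,0,0,0],[-0.0073,0.0306,0,0,0],[-0.006,0.0246,0,0,0],[-0.0047,0.0182,0,0,0],[0,0,0,0,0],[0,0,0,0,0],[0,0,0,0,0],[0,0,0,0,0]]'
python3 look.py w5
python3 - <<'E'
import cv2; im=cv2.imread("w5_raw.png"); print(im.shape)
from h import *
for n in("top","scene"): cv2.imwrite(n+"5_raw.png",vision.get_image(n)[:,:,::-1])
E
```

```text
clock: 8.97
tool_pos: [580.4, 222.5, 259.0]
eef_rot: [3.142, -0.0, 0.103]
wrist_force: [0.5, -1.1, -1.7]
finger_gap: 0.194
grasp_force: 50.0
clock: 10.55
tool_pos: [522.6, -212.4, 258.3]
eef_rot: [-3.141, 0.001, 0.105]
wrist_force: [0.4, -0.1, -1.0]
finger_gap: 0.19
grasp_force: 50.0
10.55 [ 522.58 -212.38  258.33] [-3.14  0.    0.1 ] 0.19013555857369208
(384, 512, 3)
```

View pics/w5.png

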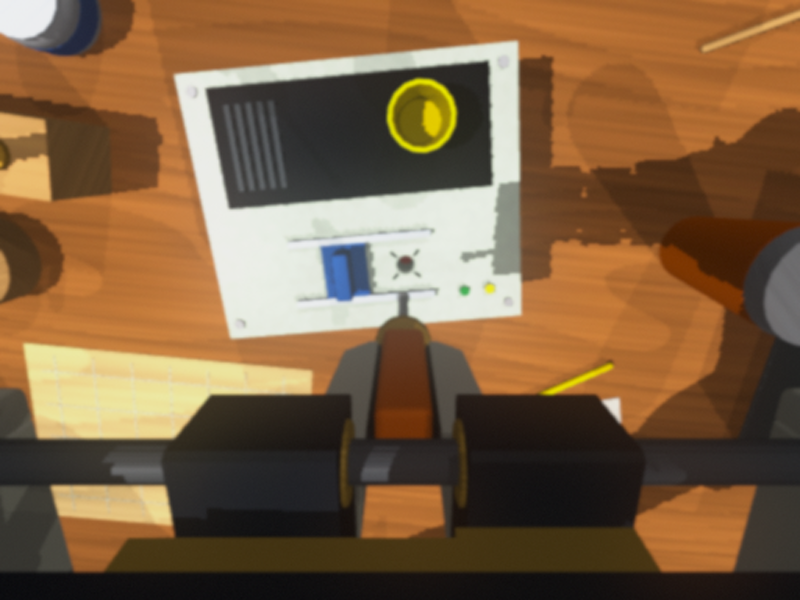

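Stylus is held upright, ball tip at about (403,297), hole at (405,264). I'll compare the predicted tip with the seen one and work out the hole offset from the same picture.

Run:
```python
from h import *; import pickle
st=pickle.load(open("w5.pkl","rb")); K,E=cam("wrist",st); p=st["tool_pos"]
zt=p[2]-95.4
for z in (zt,zt+4,zt+30,zt+64): print("axis",z,proj(K,E,[p[0],p[1],z])/.64)
im=cv2.imread("w5_raw.png"); g=cv2.cvtColor(im,cv2.COLOR_BGR2GRAY)
x0,y0=246,157; m=(g[y0:y0+24,x0:x0+28]<120).astype(np.uint8)
k,_,s,cc=cv2.connectedComponentsWithStats(m); i=1+s[1:,4].argmax(); print(s[i],cc[i]+[x0,y0],(cc[i]+[x0,y0])/.64,"hole",onplane(K,E,cc[i]+[x0,y0],85))
x0,y0=215,150; cv2.imwrite("pics/w5c.png",cv2.resize(im[y0:y0+75,x0:x0+100],(800,600),interpolation=cv2.INTER_CUBIC))
```

```text
axis 162.92948250648564 [[403.56 293.06]]
axis 166.92948250648564 [[403.56 294.95]]
axis 192.92948250648564 [[403.53 308.6 ]]
axis 226.92948250648564 [[403.5  331.28]]
[ 9  7  9 10 62] [259.  168.5] [404.69 263.28] hole [[ 523.79 -213.11]]
```

View pics/w5c.png

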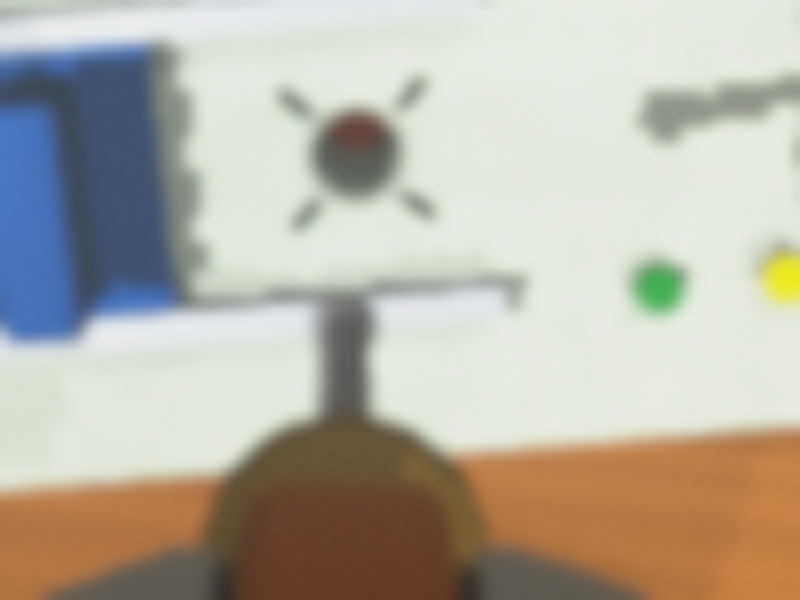

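Tip and hole agree to about 2 mm. The correction is +1.9 mm tool x and +1.3 mm tool y. I'll lower in stages and watch the force.

```bash
python3 -m jog '[[0.0019,0.0013,0.01,0,0],[0,0,0.02,0,0],[0,0,0.02,0,0],[0,0,0.015,0,0],[0,0,0.007,0,0],[0,0,0,0,0],[0,0,0,0,0]]'
python3 look.py w6
python3 - <<'E'
from h import *; import pickle
st=pickle.load(open("w6.pkl","rb")); K,E=cam("wrist",st); p=st["tool_pos"]
print("axis tip",proj(K,E,[p[0],p[1],p[2]-95.4+4]), "hole", proj(K,E,[523.7,-213.2,85]))
u,v=proj(K,E,[523.7,-213.2,85])[0].astype(int)
g=cv2.cvtColor(cv2.imread("w6_raw.png"),cv2.COLOR_BGR2GRAY)[v-14:v+16,u-14:u+15]
print(u-14,v-14)
for r in g: print("".join(" .:-=+*#%@"[9-min(9,int(x)//26)] for x in r))
E
```

```text
clock: 11.28
tool_pos: [524.7, -214.8, 186.9]
eef_rot: [-3.141, 0.0, 0.103]
wrist_force: [1.2, -0.5, 0.2]
finger_gap: 0.192
grasp_force: 50.0
11.2833 [ 524.73 -214.84  186.95] [-3.14  0.    0.1 ] 0.19169267271021492
axis tip [[258.2  188.83]] hole [[256.45 186.55]]
242 172
.............                
...........                  
............           ...   
 ............         ..:..  
 .............       ..:-:.. 
 ..:-::.......      ..:==:.  
..:-=-::.......... ..:-=-... 
...:=+=-:...:........-=-:... 
....-===::::------:..:-:.....
.....:-----=+++*++=:::::.....
......:::-+*******+==---:::::
........:=+**####***++=====--
........-+****##*****++======
.......:=+**********+++======
.......:=+**********+++======
.......:=+***++++***+++==----
.......:=+**++++++**++==-:...
.......:-++++=+++**++=--:....
........-=+++++****+=-::.....
........:-=+=++****=-:.......
.........:-==++***+=:.::.....
.........::-=++***+-..:--:...
.......:-:::-=+***=:..:==-:..
......:==-::-=+***=:...:==-..
.....:===:..:=+***=:....:--:.
.....-==:...:=+***+:.....::..
....:--:....:=+***+-..  .....
.....:......:=+***+-..    .  
............-=****+-...      
...........:-+****+-:........
```

Hole marks match the predicted hole. The tip is about 1.2 mm too far in tool +y; I'll correct that and enter the hole.

```bash
python3 -m jog '[[0,-0.0012,0,0,0],[0,0,0,0,0],[0,0,0.005,0,0],[0,0,0.005,0,0],[0,0,0.004,0,0],[0,0,0.004,0,0],[0,0,0,0,0],[0,0,0,0,0]]'
```

```text
clock: 12.0
tool_pos: [524.3, -213.7, 168.7]
eef_rot: [-3.141, 0.001, 0.103]
wrist_force: [-0.2, 0.2, -0.4]
finger_gap: 0.193
grasp_force: 50.0
```

```bash
python3 -m jog '[[0,0,0.005,0,0],[0,0,0.004,0,0],[0,0,0.004,0,0],[0,0,0,0,0],[0,0,0,0,0]]'; python3 -m jog '[[0,0,0.002,0,0],[0,0,0.002,0,0],[0,0,0.0015,0,0],[0,0,0.001,0,0],[0,0,0,0,0],[0,0,0,0,0],[0,0,0,0,0],[0,0,0,0,0],[0,0,0,0,0]]'
```

```text
clock: 12.42
tool_pos: [524.3, -213.7, 155.8]
eef_rot: [-3.141, 0.001, 0.103]
wrist_force: [0.3, 0.3, -0.2]
finger_gap: 0.191
grasp_force: 50.0
clock: 13.17
tool_pos: [524.6, -213.8, 149.7]
eef_rot: [3.141, -0.0, 0.103]
wrist_force: [-0.5, 0.2, 4.2]
finger_gap: 0.192
grasp_force: 50.0
```

Spring force of 4.2 N implies about 4 mm of travel, so I'll press further.

```bash
python3 -m jog '[[0,0,0.001,0,0],[0,0,0.001,0,0],[0,0,0.001,0,0],[0,0,0,0,0],[0,0,0,0,0],[0,0,0,0,0],[0,0,0,0,0]]'; python3 -m jog '[[0,0,0.0005,0,0],[0,0,0,0,0],[0,0,0,0,0],[0,0,0,0,0],[0,0,0,0,0]]'
```

```text
clock: 13.75
tool_pos: [524.6, -213.8, 146.7]
eef_rot: [3.141, -0.0, 0.103]
wrist_force: [-1.2, 1.0, 6.9]
finger_gap: 0.188
grasp_force: 50.0
clock: 14.17
tool_pos: [524.6, -213.8, 146.5]
eef_rot: [3.141, -0.0, 0.103]
wrist_force: [-1.0, 0.3, 9.9]
finger_gap: 0.19
grasp_force: 50.0
```

Force has gone past 7 N, so the button is at its stop and the arm is at rest. Handing in.

```bash
python3 -m jog '[[0,0,0,0,0],[0,0,0,0,0],[0,0,0,0,0]]'; python3 -c "
from station import manip
print(manip.hand_in())"
```

```text
clock: 14.42
tool_pos: [524.6, -213.8, 146.5]
eef_rot: [3.141, -0.0, 0.103]
wrist_force: [-1.3, -0.1, 10.8]
finger_gap: 0.192
grasp_force: 50.0
the job is handed in; nothing more can be done
None
```

Handed in at 14.4 s with the cover open about 47 of 50 mm and the gripped stylus holding the red button down at roughly 10 N, which is past its 7 N full-travel force; the hand-in returned no verdict.

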